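# Put the scoop back in the ingredient bin and slide its cover shut

## Task

The washed ingredient bin is empty: slide its flat cover back, lay the large scoop flat inside, open side up, then slide the cover fully shut. The cover has no handle, only shallow finger ribs, so press down on these just enough to drag it along, without leaning hard on it. Leave everything else where it stands.

Things in the scene. Friction and masses are not known exactly. Their poses are not given: they have to be found in the camera images.
- bin: White plastic bin, upright and fixed, 320 long (x) x 216 wide (y) x 98 mm high. Origin: centre of its underside. Front (-x end) roughly towards the robot. Walls 5 mm, inner floor 9 mm above the underside. A fixed deck closes the rear of the top from x = +20 mm back. Ahead of it the flat cover closes the top, sunk 7 mm: cover top at 91 mm; deck, side lips (194 mm apart) and front wall at 98 mm.
- cover (a joint): Slide of the flat grey cover (183 x 210 x 5 mm) in the bin's side grooves, m. 0 = shut, front edge at the front wall's inner face (bin x = -155 mm); 0.125 = fully open, slid along the bin's +x under the deck, its front 50 mm still showing, gap 125 mm (bin x) by 194 mm. Runners drag with about 3 N; it stays where left. Starts anywhere from shut to less than half open.
- cover_pad (a point): Centre of the cover's finger ribs (70 x 33 mm), at its top face, 24 mm behind its front edge; moves with it; axes as the bin's. The ribs stand 1 mm proud and cannot be hooked: press down and drag by friction. Fingertip friction is roughly 0.5 to 0.7: pressing with 12 to 25 N drags it, much lighter slips. The cover does not give when pressed.
- scoop_grip (a point): Grasp point in the large scoop's handle (20 wide, 13 thick, 75 mm long, flat sides), 36 mm above the scoop's underside, 22 mm behind the bowl, 53 mm from the handle's end. The scoop: bare aluminium, flat-bottomed, 160 long (x, from handle to mouth), 62 wide (y), 46 mm high, about 0.11 kg, lying on the table open side up (z up). Its mouth is 107 mm ahead of this point.
- scoop_mid (a point): Middle of the large scoop's length and width, 23 mm above its underside, 27 mm ahead of scoop_grip along the scoop's x; same axes.
- small_scoop: small aluminium scoop of the same shape as the large one, 106 mm long, 41 mm wide, 30 mm high (bystander). Lies beside the large one; either may be the nearer to the robot. Origin: on its underside, midway along its length
- spread_jar: spread jar, 76 mm across, 105 mm high (bystander), right. Origin: centre of its underside
- bean_can: food can, 74 mm across, 108 mm high (bystander), right. Origin: centre of its underside
- sauce_bottle: bottle, 60 mm across, 185 mm high (bystander), left, beyond the scoops. Origin: centre of its underside
- syrup_bottle: bottle, 64 mm across, 170 mm high (bystander), far right. Origin: centre of its underside
- biscuit_box: carton, 60 x 130 x 170 mm high (bystander), far left. Origin: centre of its underside
- salt_pot: white salt pot, 48 mm across, 82 mm high (bystander), near the robot, left. Origin: centre of its underside
- tea_tin: low round steel tin, 76 mm across, 43 mm high (bystander), standing on the bin's rear deck. Origin: centre of its underside
Mind the look-alikes: they are no part of the job. What is shaped like the part that bears scoop_grip but blue or purple is not meant.

How it is judged (in metres and radians):
At the end, for the whole second after the job is handed in: The cover is fully shut (within 4 mm) and at rest; the large scoop lies at rest inside the bin, flat on its floor (tilted less than 0.2 rad, open side up, its middle 20 to 45 mm above the bin's underside) (value of joint cover below 0.004 m and velocity of joint cover below 0.005 m/s and x of scoop_mid in the frame of bin between -0.155 and 0.155 m and y of scoop_mid in the frame of bin between -0.103 and 0.103 m and z of scoop_mid in the frame of bin between 0.02 and 0.045 m and angle between scoop_mid's own z axis and vertical below 0.2 rad and linear speed of scoop below 0.01 m/s); the robot touches nothing.
It fails at once if the cover is leaned on (more than 60 N between the robot and the cover) (contact force between cover and the arm above 60 N or contact force between cover and the fingers above 60 N).
It fails at once if one of the bystanders (small scoop, jar, can, bottles, carton, salt pot, tin) is moved more than 20 mm (distance of any of small_scoop, spread_jar, bean_can, sauce_bottle, syrup_bottle, biscuit_box, salt_pot, tea_tin from where it was at the start of the episode above 0.02 m).
It also fails if it takes over 67 s, if anything falls off the work surface, if the arm or the gripper's body presses on something with over 40 N, if the wrist force passes 120 N, or if a joint passes its speed limit or range.

## Robot

A 6-joint arm with a two-finger parallel gripper is mounted at the origin on the work surface. World frame = base frame: x ahead of the robot, y to its left, z up, the work surface at z = 0. Lengths are in mm, angles in degrees, forces in N, time in s.
With the tool pointing down it reaches from about 300 to 850 mm from the base axis. Payload 4.2 kg.
Tool frame: the origin (TCP) lies between the finger pads; the fingertips stand 11 mm ahead of it and the grasp point (between the pads) lies 8 mm behind it (env.tips_ahead is the distance from the TCP to the fingertips, in mm); z points along the fingers, y is the line along which they close (so a half turn about z gives the same grasp; the last joint's range is limited). The gripper opens to 91 mm and grips with 3 to 60 N. Pads are 32 mm wide; open, the fingers measure 118 mm over their backs; the gripper's body (76 mm by 178 mm) begins 60 mm behind the grasp point.
Start: joints at [-73.396, 18.312, 89.639, -0, 72.044, -1.146], TCP at [175.303, -547.643, 203.476] pointing down, gripper open.
Joint ranges: [-177.97, 177.97], [-48.28, 115.42], [12.27, 149.76], [-77.06, 257.06], [2.81, 150.46], [-146.56, 146.56]. Speed limits (degrees/s): [147.25, 147.25, 180, 180, 180, 180].

## Interface

Orientations are given as [roll, pitch, yaw] about the fixed x, y, z axes, in that order (R = Rz(yaw) Ry(pitch) Rx(roll)).
In Python, from workcell import env, cams gives the robot as it stands.
- The arm moves only by the tool step_arm, never from a script. Its arguments are lists of equal length, an entry for each row: "linear": the shift along the tool's x, y, z in units of 30 cm (1.0 is 30 cm), a list of three; "turn": the turn about the tool's z in units of 360 degrees (1.0 is 360 degrees). In form: {"linear": [[tx, ty, tz], ...], "turn": [turn, ...]}. A call has 1 to 20 rows; each row is the pose to reach, as a shift and turn from the pose commanded when the call began, along the tool's axes at that moment, turning the shorter way round; what a row does not reach only later rows make up. A row lasts 1/8 s, in which the tool goes at most 62.5 mm and 10.7 degrees, less where a joint would pass 70% of its speed; a pose out of reach is approached as far as the arm can. A call with a number of a shift or a turn outside -1 to 1 is refused whole. A call with a gripper value outside its range is refused whole. "fingers" is the closure, from -1 (fully open) to 1 (shut), so that 0 is half open, set as the call begins (left out, the last holds). The fingers move at their own pace and stop on an object; "force" is the grip in N (left out, the last holds). Time passes only in rows, so rows that repeat a pose let the fingers close. It gives the time, the measured TCP pose, the force, the opening and the grip force at its end, in the units of the state.
- env.state(): the state, without advancing time (a new reading comes with each control period).
- cams.grab_frame(name): name is "scene" or "top" or "wrist"; returns a dict with "color" (480x640x3 uint8, blue, green, red), "fx", "fy", "cx", "cy" (pixels), "extrinsics" (4x4, takes a point from camera to world coordinates); the wrist camera has in their place "tool_from_camera" (4x4, takes a point from camera to tool coordinates, whose origin is the TCP and whose axes are the flange's). Camera axes: x right, y down, z forward; pixel columns grow to the right and rows downward; lengths in mm; the calibration is good to about 2 mm. The wrist camera is an equidistant fisheye: a pixel r from the principal point sees the ray r / f radians off the axis. A picture is of the moment at which its call begins: read the wrist's pose just before it. There is no depth.
- env.job_done(): hands the job in; it is judged then, once.
The state is a dict: "time_s": time; "qpos": joint angles; "qvel": joint speeds; "effort": joint torques, N m; "ee_pos": TCP position; "ee_rot": TCP orientation; "force": force on the tool from outside, world axes, zero at the start; "torque": the same for the moment, N m; "gripper_width": finger opening in mm; "gripper_force": force on a finger pad.
Only numpy, scipy, OpenCV 4.12 (cv2) and the standard library are available. Lean on these libraries where they do the work, as an engineer would, in place of code of your own. Each camera call takes 0.05 s, during which the arm holds its last target. There are 200 camera calls.

## Working session

There is one attempt and no reset: what is moved stays moved. The work goes in short steps, Python scripts to look and compute and a tool call to move; the robot and the scene stay as the last step left them, time stands still between calls to the robot, and variables do not carry over. Pictures are saved under pics/ and viewed, at most 10 in all, crops included, and the job is handed in when it is done.

Besides the shell and the picture viewer there is one more tool, called after "Emit:" as name(argument=value, ...), one argument or row to a line, values as JSON. step_arm: Moves the arm, as the interface text tells. Its arguments: {"type":"object","properties":{"linear":{"type":"array"},"turn":{"type":"array"},"fingers":{"type":"number"},"force":{"type":"number"}},"required":["linear","turn"]}

```bash
mkdir -p pics
cat > h.py <<'E'
import numpy as np, cv2
from workcell import env, cams
from scipy.spatial.transform import Rotation as R
def grab(n,out):
    f=cams.grab_frame(n); cv2.imwrite('pics/'+out+'.png',f['color']); np.save('pics/'+out+'.npy',f,allow_pickle=True); return f
def load(out): return np.load('pics/'+out+'.npy',allow_pickle=True).item()
def px2w(f,u,v,z):
    d=np.array([(u-f['cx'])/f['fx'],(v-f['cy'])/f['fy'],1]); E=np.array(f['extrinsics'])
    d=E[:3,:3]@d; o=E[:3,3]; return o+d*(z-o[2])/d[2]
def w2px(f,p):
    E=np.linalg.inv(np.array(f['extrinsics'])); q=E[:3,:3]@np.array(p)+E[:3,3]
    return f['fx']*q[0]/q[2]+f['cx'],f['fy']*q[1]/q[2]+f['cy']
E
python3 - <<'E'
from h import *
for n in('top','scene'):
    f=grab(n,n+'0'); print(n,f['fx'],f['cx'],f['cy'],np.round(f['extrinsics'],3).tolist())
s=env.state(); print({k:np.round(v,2).tolist() for k,v in s.items()})
E
```

```text
top 559.8999849420168 316.8144735996356 245.04843825236415 [[-0.013, -0.999, 0.053, 420.029], [-1.0, 0.013, 0.004, 22.169], [-0.005, -0.053, -0.999, 1348.747], [0.0, 0.0, 0.0, 1.0]]
scene 565.9705012720159 318.0826600818651 234.63651907941477 [[0.251, 0.637, -0.729, 1559.692], [0.968, -0.172, 0.183, -257.518], [-0.009, -0.752, -0.659, 1056.046], [0.0, 0.0, 0.0, 1.0]]
{'time_s': 0.1, 'qpos': [-73.4, 18.35, 89.7, -0.0, 72.04, -1.14], 'qvel': [-0.04, -0.06, -0.14, -0.07, 0.04, -0.1], 'effort': [0.0, -41.33, -23.25, 0.07, 0.04, -0.0], 'ee_pos': [175.15, -547.18, 202.72], 'ee_rot': [-179.91, -0.0, 17.75], 'force': [0.27, 0.3, -0.76], 'torque': [-0.0, -0.03, 0.04], 'gripper_force': 0.0, 'gripper_width': 91.55}
```

View pics/top0.png

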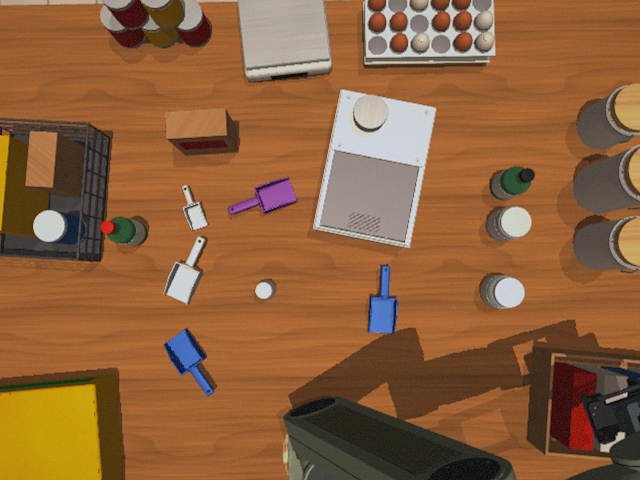

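View pics/scene0.png

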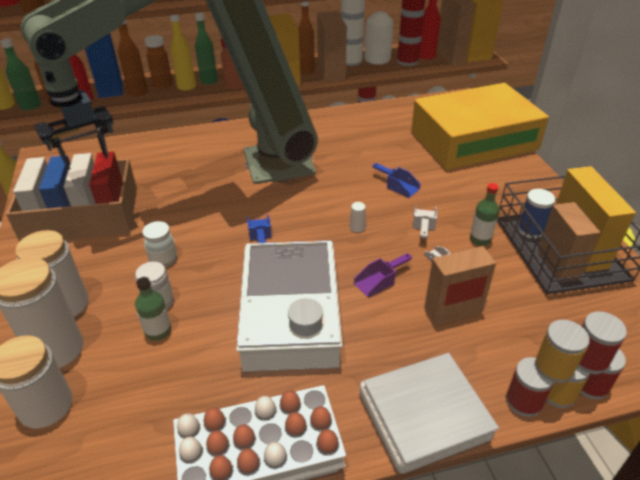

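The top view shows the bin with corners near (342,90), (436,106), (410,247) and (314,230), and the cover nearly shut with its ribs at (364,222). The large scoop is at (185,270), with its handle up-right at (203,238). Next I'll enlarge both.

Run:
```python
from h import *
c=load('top0')['color']
a=cv2.resize(c[85:255,305:445],None,fx=3.4,fy=3.4,interpolation=cv2.INTER_CUBIC)
b=cv2.resize(c[225:310,155:215],None,fx=5,fy=5,interpolation=cv2.INTER_CUBIC)
o=np.zeros((578,790,3),np.uint8);o[:a.shape[0],:a.shape[1]]=a;o[:b.shape[0],480:480+b.shape[1]]=b
cv2.imwrite('pics/crop0.png',o)
```

```text
(no output)
```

View pics/crop0.png

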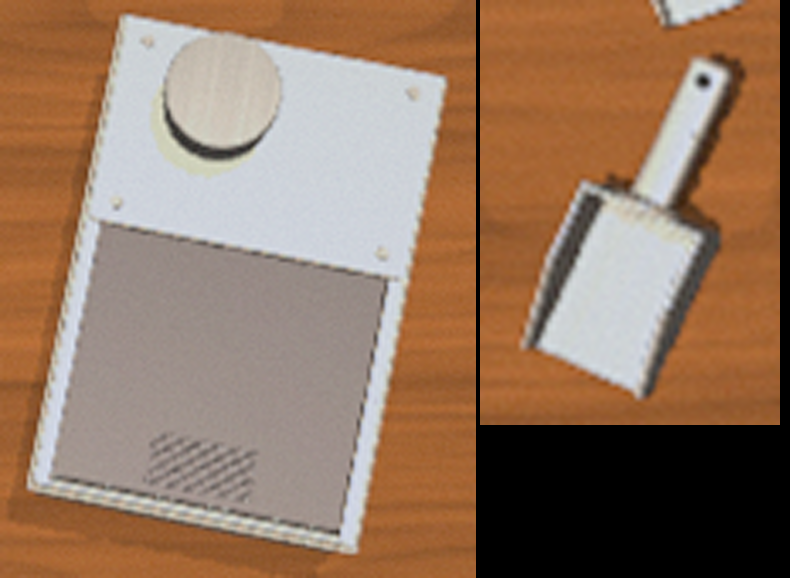

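Run:
```python
from h import *
f=load('top0')
A=lambda x,y,z:px2w(f,305+(x+.5)/3.4-.5,85+(y+.5)/3.4-.5,z)
B=lambda x,y,z:px2w(f,155+(x-480+.5)/5-.5,225+(y+.5)/5-.5,z)
RL,RR,FR,FL=[A(*p,98) for p in((122,15),(445,77),(355,550),(30,487))]
print('bin',RL,RR,FR,FL,'len',np.linalg.norm(RL-FL),np.linalg.norm(RR-FR),'w',np.linalg.norm(RL-RR),np.linalg.norm(FL-FR))
ax=(RL+RR-FL-FR)[:2]; l=(RL+FL-RR-FR)[:2]
c=(RL+RR+FL+FR)/4; y1=np.degrees(np.arctan2(ax[1],ax[0]));y2=np.degrees(np.arctan2(-l[0],l[1]));print('c',c,y1,y2)
y=np.radians((y1+y2)/2);M=np.array([[np.cos(y),-np.sin(y)],[np.sin(y),np.cos(y)]])
bf=lambda p:M.T@(p[:2]-c[:2])
print('pad bin',bf(A(202,466,92)),A(202,466,92),'cover front',bf(A(50,477,91)),bf(A(340,532,91)),'deck edge',bf(A(95,220,98)),bf(A(405,278,98)))
e=B(710,63,42);s=B(656,197,42);print('handle',e,s,np.linalg.norm(e-s),np.degrees(np.arctan2(*(s-e)[1::-1])))
m1,m2,b1,b2=B(525,346,2),B(645,396,2),B(585,184,46),B(719,234,46)
print('mouth',m1,m2,np.linalg.norm(m1-m2),'back',b1,b2,np.linalg.norm(b1-b2)); m=(m1+m2)/2;print('end->mouth',np.linalg.norm((m-e)[:2]),np.degrees(np.arctan2(*(m-e)[1::-1])))
u=(m-e)[:2]/np.linalg.norm((m-e)[:2]); print('grip',e[:2]+53*u,m[:2]-107*u)
```

```text
bin [840.42381319 -31.24492685  98.        ] [ 795.36195965 -245.6679051    98.        ] [ 480.78447509 -178.97901693   98.        ] [525.14483315  34.1349754   98.        ] len 321.9865942418468 321.5686576705449 w 219.10678731030933 217.68191264999328
c [ 660.42877027 -105.43921837   98.        ] -11.842260177299032 -11.813493231452846
pad bin [-1.24973653e+02 -7.38118843e-02] [538.09345619 -79.89532769  92.        ] cover front [-151.38804806   97.33719811] [-150.38021806  -97.9125202 ] deck edge [ 21.73283602 100.79381897] [  22.91313978 -108.11446473]
handle [511.46431142 299.18610968  42.        ] [449.06631332 324.54511855  42.        ] 67.35420920186083 157.88281071723645
mouth [379.24964887 396.81730551   2.        ] [354.6143153  339.15619123   2.        ] 62.703299434811754 back [455.45898769 356.72168884  46.        ] [431.38810092 294.2908156   46.        ] 66.91054867017228
end->mouth 160.07224027382475 154.54450145399395
grip [463.60958382 321.96603607] [463.54435667 321.99708566]
```

```bash
cat >> h.py <<'E'
BC=np.array([660.4,-105.4]); BY=-11.8
def b2w(x,y):
    return BC+R.from_euler('z',BY,degrees=True).as_matrix()[:2,:2]@np.array([x,y])
def plan(cur,tgt):  # [x,y,z,yaw] commanded -> shift,turn
    Rm=R.from_euler('zx',[cur[3],180],degrees=True) if 0 else R.from_euler('xyz',[180,0,cur[3]],degrees=True)
    s=Rm.inv().apply(np.array(tgt[:3])-np.array(cur[:3]))/300
    d=(tgt[3]-cur[3]+180)%360-180
    return np.round(s,4).tolist(),round(-d/360,4)
def after(cur,s,t):
    Rm=R.from_euler('xyz',[180,0,cur[3]],degrees=True)
    return np.append(np.array(cur[:3])+Rm.apply(np.array(s)*300),cur[3]-360*t)
E
python3 - <<'E'
from h import *
c=[175.303,-547.643,203.476,17.75]
mid=[380,-300,203.5,50]
print(plan(c,mid)); s=plan(c,mid);c=after(c,*s)
p=b2w(-125,0);print(p,plan(c,[*p,203.5,78.2]))
E
```

```text
([0.9015, -0.5782, -0.0001], -0.0896)
[538.0415764  -79.83799352] ([0.9008, -0.068, 0.0], np.float64(-0.0783))
```

Emit:
step_arm(
  linear=[
    [0.9015,-0.5782,0],
    [0.9015,-0.5782,0],
    [0.9015,-0.5782,0],
    [0.9015,-0.5782,0],
    [0.9015,-0.5782,0],
    [0.9015,-0.5782,0],
    [0.9015,-0.5782,0],
    [0.9015,-0.5782,0],
  ],
  turn=[-0.0896,-0.0896,-0.0896,-0.0896,-0.0896,-0.0896,-0.0896,-0.0896],
  fingers=1,
  force=20,
)

```text
time_s: 1.1
ee_pos: [379.2, -301.1, 203.3]
ee_rot: [-180.0, 0.0, 49.9]
force: [-0.2, -0.1, 0.5]
gripper_width: 14.0
gripper_force: 0.0
```

Emit:
step_arm(
  linear=[
    [0.9008,-0.068,0],
    [0.9008,-0.068,0],
    [0.9008,-0.068,0],
    [0.9008,-0.068,0],
    [0.9008,-0.068,0],
    [0.9008,-0.068,0],
    [0.9008,-0.068,0],
    [0.9008,-0.068,0],
  ],
  turn=[-0.0783,-0.0783,-0.0783,-0.0783,-0.0783,-0.0783,-0.0783,-0.0783],
)

```text
time_s: 2.1
ee_pos: [537.2, -81.5, 203.6]
ee_rot: [-180.0, 0.0, 78.1]
force: [-0.9, 0.2, 0.3]
gripper_width: 0.4
gripper_force: 0.0
```

Emit:
step_arm(
  linear=[
    [0,0,0.15],
    [0,0,0.27],
    [0,0,0.31],
    [0,0,0.31],
    [0,0,0.31],
  ],
  turn=[0,0,0,0,0],
)

```text
time_s: 2.72
ee_pos: [539.2, -80.3, 112.0]
ee_rot: [179.8, -0.0, 78.2]
force: [-1.0, -0.7, 0.0]
gripper_width: 0.5
gripper_force: 0.0
```

Emit:
step_arm(
  linear=[
    [0,0,0.006],
    [0,0,0.012],
    [0,0,0.018],
    [0,0,0.018],
  ],
  turn=[0,0,0,0],
)

```text
time_s: 3.22
ee_pos: [537.9, -79.8, 104.9]
ee_rot: [-180.0, 0.0, 78.2]
force: [-0.2, -0.1, -0.7]
gripper_width: 0.4
gripper_force: 0.0
```

Emit:
step_arm(
  linear=[
    [0,0,0.004],
    [0,0,0.008],
    [0,0,0.008],
  ],
  turn=[0,0,0],
)

```text
time_s: 3.6
ee_pos: [538.0, -79.9, 102.5]
ee_rot: [-180.0, 0.0, 78.2]
force: [0.2, -0.1, -0.3]
gripper_width: 0.1
gripper_force: 0.0
```

Emit:
step_arm(
  linear=[
    [0,0,0.002],
    [0,0,0.004],
    [0,0,0.004],
  ],
  turn=[0,0,0],
)

```text
time_s: 3.98
ee_pos: [538.0, -79.9, 101.4]
ee_rot: [-180.0, 0.0, 78.2]
force: [-0.6, -0.8, 0.2]
gripper_width: 0.4
gripper_force: 0.0
```

Emit:
step_arm(
  linear=[
    [0,0,0.002],
    [0,0,0.003],
    [0,0,0.003],
  ],
  turn=[0,0,0],
)

```text
time_s: 4.35
ee_pos: [538.0, -79.9, 100.5]
ee_rot: [-180.0, 0.0, 78.2]
force: [-1.0, -0.7, 0.4]
gripper_width: 0.4
gripper_force: 0.0
```

Run:
```python
from h import *
print(env.tips_ahead)
f=grab('wrist','w1'); f2=grab('scene','s1')
u,v=w2px(f2,[538,-80,95]);u,v=int(u),int(v);print(u,v)
c=cv2.resize(f2['color'][v-50:v+40,u-60:u+60],None,fx=3.3,fy=3.3,interpolation=cv2.INTER_CUBIC)
w=cv2.resize(f['color'],(400,300));o=np.zeros((300,800,3),np.uint8);o[:,:400]=w;c=c[:300,:400];o[:c.shape[0],400:400+c.shape[1]]=c
cv2.imwrite('pics/c1.png',o)
```

```text
11.0
287 251
```

View pics/c1.png

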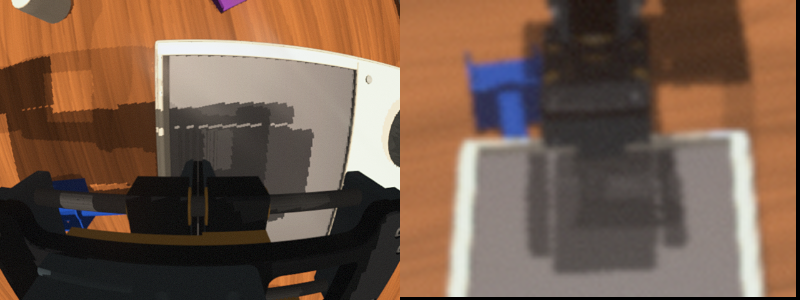

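The left half (wrist view) shows the closed fingers over the front of the cover, just inside the front wall. The right half (scene view) shows the tips very close to the cover, inside the bin's front lip, so I'll keep creeping down.

Emit:
step_arm(
  linear=[
    [0,0,0.0015],
    [0,0,0.003],
    [0,0,0.003],
  ],
  turn=[0,0,0],
)

```text
time_s: 4.82
ee_pos: [538.0, -79.9, 99.6]
ee_rot: [-180.0, 0.0, 78.2]
force: [0.3, 0.8, 1.1]
gripper_width: 0.4
gripper_force: 0.0
```

Emit:
step_arm(
  linear=[
    [0,0,0.0015],
    [0,0,0.003],
    [0,0,0.003],
  ],
  turn=[0,0,0],
)

```text
time_s: 5.2
ee_pos: [538.0, -79.8, 98.7]
ee_rot: [-180.0, 0.0, 78.2]
force: [0.2, -0.2, 0.2]
gripper_width: 0.2
gripper_force: 0.0
```

Emit:
step_arm(
  linear=[
    [0,0,0.0015],
    [0,0,0.003],
    [0,0,0.003],
  ],
  turn=[0,0,0],
)

```text
time_s: 5.58
ee_pos: [538.0, -79.8, 97.8]
ee_rot: [-180.0, 0.0, 78.2]
force: [0.3, 0.5, 0.7]
gripper_width: 0.8
gripper_force: 0.0
```

Emit:
step_arm(
  linear=[
    [0,0,0.0015],
    [0,0,0.003],
    [0,0,0.003],
  ],
  turn=[0,0,0],
)

```text
time_s: 5.95
ee_pos: [538.0, -79.9, 96.9]
ee_rot: [-180.0, 0.0, 78.2]
force: [-0.4, 0.2, 0.3]
gripper_width: 0.7
gripper_force: 0.0
```

Run:
```python
from h import *
f=grab('wrist','w2'); f2=grab('scene','s2')
print(f['fx'],f['cx'],f['cy'],np.round(f['tool_from_camera'],2).tolist())
a=cv2.resize(f['color'][230:400,200:440],(480,340),interpolation=cv2.INTER_CUBIC)
c=cv2.resize(f2['color'][225:275,260:314],(315,292),interpolation=cv2.INTER_CUBIC)
o=np.zeros((340,800,3),np.uint8);o[:,:480]=a;o[:292,482:797]=c
o=np.clip(o.astype(float)*1.6,0,255).astype(np.uint8)
cv2.imwrite('pics/c2.png',o)
```

```text
371.64829954431775 316.24453095145805 233.51468517150082 [[0.0, -0.96, -0.27, 76.68], [1.0, 0.0, 0.0, -0.88], [-0.0, -0.27, 0.96, -182.3], [0.0, 0.0, 0.0, 1.0]]
```

View pics/c2.png

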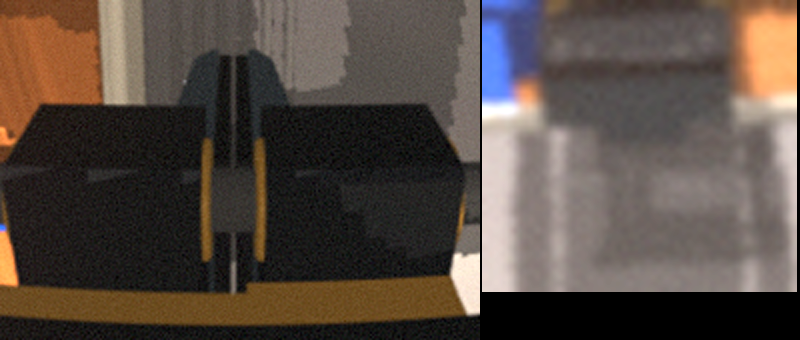

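Run:
```python
from h import *
f=load('s2')
for z in (86,91,98,105,110): print(z,'tip far edge',w2px(f,[*b2w(-111.5,0),z]))
print('lip inner',w2px(f,[*b2w(-155,0),98]),'cover front',w2px(f,[*b2w(-150,0),91]),'pad',w2px(f,[*b2w(-125,0),92]))
print('lipL',w2px(f,[*b2w(-155,97),98]),w2px(f,[*b2w(-155,-97),98]))
print(env.state()['force'],env.state()['ee_pos'])
```

```text
86 tip far edge (np.float64(287.9482415696295), np.float64(257.5660648498755))
91 tip far edge (np.float64(287.8591519120668), np.float64(256.10456189231894))
98 tip far edge (np.float64(287.73372091096616), np.float64(254.04688444587717))
105 tip far edge (np.float64(287.6074594537392), np.float64(251.97558348669548))
110 tip far edge (np.float64(287.51675967666336), np.float64(250.48766675121112))
lip inner (np.float64(287.60656906480176), np.float64(242.28213597617207)) cover front (np.float64(287.74415089332365), np.float64(245.65680235526503)) pad (np.float64(287.80053225596487), np.float64(252.09965009592517))
lipL (np.float64(325.8892092944297), np.float64(240.80270230765223)) (np.float64(249.16874349951394), np.float64(243.76756678619154))
[-0.47357257 -0.47790017 -1.09520227] [538.04030242 -79.8440292   96.92549994]
```

The wrist view shows the closed tips over the cover. In the scene view the gripper body hides them, so that view doesn't settle it. I'll keep creeping down in fine steps.

Emit:
step_arm(
  linear=[
    [0,0,0.001],
    [0,0,0.002],
    [0,0,0.002],
  ],
  turn=[0,0,0],
)

```text
time_s: 6.42
ee_pos: [538.0, -79.8, 96.3]
ee_rot: [-180.0, 0.0, 78.2]
force: [-0.2, -0.4, 0.7]
gripper_width: 0.5
gripper_force: 0.0
```

Emit:
step_arm(
  linear=[
    [0,0,0.001],
    [0,0,0.002],
    [0,0,0.002],
  ],
  turn=[0,0,0],
)

```text
time_s: 6.8
ee_pos: [538.0, -79.9, 95.7]
ee_rot: [180.0, 0.0, 78.2]
force: [0.1, 0.4, 0.3]
gripper_width: 0.4
gripper_force: 0.0
```

```bash
cat >> h.py <<'E'
def wray(f,u,v,pos,yaw):
    T=np.array(f['tool_from_camera']);x,y=(u-f['cx'])/f['fx'],(v-f['cy'])/f['fx'];th=np.hypot(x,y)
    d=np.array([np.sin(th)*x/th,np.sin(th)*y/th,np.cos(th)]);Rm=R.from_euler('xyz',[180,0,yaw],degrees=True)
    return np.array(pos)+Rm.apply(T[:3,3]),Rm.apply(T[:3,:3]@d)
def wpx(f,p,pos,yaw):
    T=np.array(f['tool_from_camera']);Rm=R.from_euler('xyz',[180,0,yaw],degrees=True)
    q=T[:3,:3].T@(Rm.inv().apply(np.array(p)-pos)-T[:3,3]);th=np.arctan2(np.hypot(q[0],q[1]),q[2]);s=f['fx']*th/np.hypot(q[0],q[1])
    return f['cx']+s*q[0],f['cy']+s*q[1]
E
python3 - <<'E'
from h import *
f=load('w1');pos=[538,-79.9,100.5];c=f['color'].copy()
P=[(-155,y,98) for y in(97,60)]+[(20,97,98),(20,60,98),(-160,108,98),(-125,0,92),(-125,20,91)]
for p in P:
    u,v=wpx(f,[*b2w(p[0],p[1]),p[2]],pos,78.2);print(p,round(u),round(v));cv2.circle(c,(int(u),int(v)),3,(0,0,255),1)
o=cv2.resize(c[40:330,180:620],(792,522));cv2.imwrite('pics/c3.png',o)
E
```

```text
(-155, 97, 98) 257 93
(-155, 60, 98) 258 167
(20, 97, 98) 569 114
(20, 60, 98) 565 177
(-160, 108, 98) 247 72
(-125, 0, 92) 318 275
(-125, 20, 91) 318 240
```

View pics/c3.png

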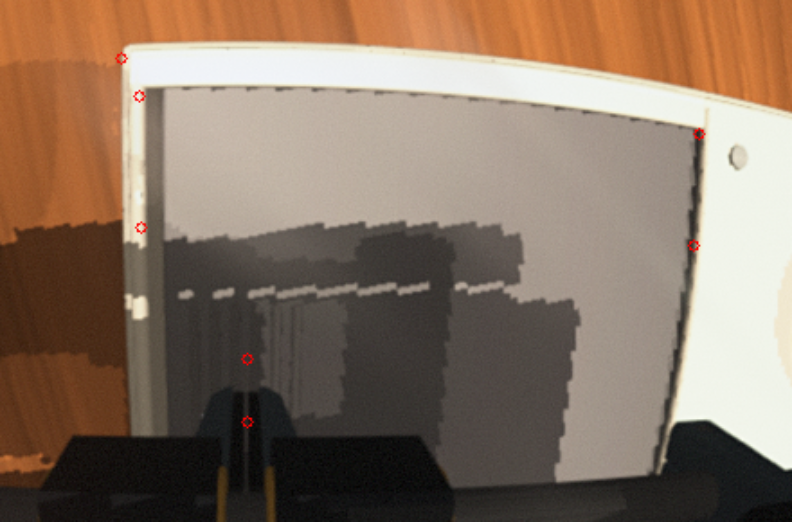

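The markers show the modelled bin height and size match the wrist view (predicted span of 560 px against 560 px). The bin is only offset by a few mm: its lip corner is at (145,90) against (139,96) predicted. No contact yet, so I'll keep creeping.

Emit:
step_arm(
  linear=[
    [0,0,0.001],
    [0,0,0.002],
    [0,0,0.002],
  ],
  turn=[0,0,0],
)

```text
time_s: 7.18
ee_pos: [538.0, -79.9, 95.1]
ee_rot: [-180.0, 0.0, 78.2]
force: [0.2, 0.4, -0.5]
gripper_width: 0.4
gripper_force: 0.0
```

Emit:
step_arm(
  linear=[
    [0,0,0.001],
    [0,0,0.002],
    [0,0,0.002],
  ],
  turn=[0,0,0],
)

```text
time_s: 7.55
ee_pos: [538.0, -79.8, 94.5]
ee_rot: [-180.0, 0.0, 78.2]
force: [-1.2, 0.2, -0.1]
gripper_width: 0.4
gripper_force: 0.0
```

Emit:
step_arm(
  linear=[
    [0,0,0.001],
    [0,0,0.002],
    [0,0,0.003],
    [0,0,0.003],
  ],
  turn=[0,0,0,0],
)

```text
time_s: 8.05
ee_pos: [538.0, -79.9, 93.6]
ee_rot: [-180.0, 0.0, 78.2]
force: [-0.2, 0.1, 0.7]
gripper_width: 0.7
gripper_force: 0.0
```

Emit:
step_arm(
  linear=[
    [0,0,0.001],
    [0,0,0.002],
    [0,0,0.003],
    [0,0,0.003],
  ],
  turn=[0,0,0,0],
)

```text
time_s: 8.55
ee_pos: [538.0, -79.9, 92.7]
ee_rot: [-180.0, 0.0, 78.2]
force: [-0.0, 0.6, -0.1]
gripper_width: 0.4
gripper_force: 0.0
```

Run:
```python
from h import *
from scipy.optimize import least_squares
f=load('w1');pos=np.array([538,-79.9,100.5])
pts=[((-160,108),(125,45)),((-155,97),(146,88)),((20,97),(706,109)),((-160,30),(127,300)),((20,30),(697,320))]
def res(p,out=False):
    r=[]
    M=R.from_euler('z',p[3],degrees=True).as_matrix()[:2,:2]
    for i,((x,y),(u,v)) in enumerate(pts):
        q=wpx(f,[*(p[:2]+M@np.array([x,y])),p[2]],pos,78.2)
        r.append(q[0]-180-0-u/1.8)
        if i<3: r.append(q[1]-40-v/1.8)
    return r
s=least_squares(res,[660,-105,98,-11.8]);print(s.x,np.round(s.fun,1))
f=load('top0')
for z in(80,86,92,98,104):
    q=[px2w(f,305+(x+.5)/3.4-.5,85+(y+.5)/3.4-.5,z) for x,y in((122,15),(445,77),(355,550),(30,487))]
    print(z,np.linalg.norm(q[0]-q[3]),np.linalg.norm(q[0]-q[1]))
```

```text
[665.09892967 -99.46469551 100.45933808 -10.43757169] [-1.4  0.7 -2.5 -2.2  0.6  1.5  4.  -0.9]
80 326.6204306041242 222.26003970161128
86 325.0758184833652 221.2089555711773
92 323.53120636260604 220.1578714407433
98 321.9865942418468 219.10678731030933
104 320.44198212108773 218.0557031798753
```

Emit:
step_arm(
  linear=[
    [0,0,0.001],
    [0,0,0.002],
    [0,0,0.003],
    [0,0,0.003],
  ],
  turn=[0,0,0,0],
)

```text
time_s: 9.05
ee_pos: [538.0, -79.9, 91.8]
ee_rot: [-180.0, 0.0, 78.2]
force: [0.3, -0.8, 0.1]
gripper_width: 0.3
gripper_force: 0.0
```

Emit:
step_arm(
  linear=[
    [0,0,0.001],
    [0,0,0.002],
    [0,0,0.003],
    [0,0,0.003],
  ],
  turn=[0,0,0,0],
)

```text
time_s: 9.55
ee_pos: [538.0, -79.9, 90.9]
ee_rot: [-180.0, 0.0, 78.2]
force: [0.2, -0.6, 0.2]
gripper_width: 0.7
gripper_force: 0.0
```

Emit:
step_arm(
  linear=[
    [0,0,0.0015],
    [0,0,0.003],
    [0,0,0.003],
  ],
  turn=[0,0,0],
)

```text
time_s: 9.93
ee_pos: [538.0, -79.9, 90.0]
ee_rot: [-180.0, 0.0, 78.2]
force: [0.4, 0.3, -0.7]
gripper_width: 0.8
gripper_force: 0.0
```

Emit:
step_arm(
  linear=[
    [0,0,0.0015],
    [0,0,0.003],
    [0,0,0.003],
  ],
  turn=[0,0,0],
)

```text
time_s: 10.3
ee_pos: [538.0, -79.8, 89.1]
ee_rot: [-180.0, 0.0, 78.2]
force: [0.4, 0.4, -0.5]
gripper_width: 0.6
gripper_force: 0.0
```

Emit:
step_arm(
  linear=[
    [0,0,0.0015],
    [0,0,0.003],
    [0,0,0.003],
  ],
  turn=[0,0,0],
)

```text
time_s: 10.68
ee_pos: [538.0, -79.9, 88.2]
ee_rot: [-180.0, 0.0, 78.2]
force: [-0.5, -0.4, -1.4]
gripper_width: 0.4
gripper_force: 0.0
```

Emit:
step_arm(
  linear=[
    [0,0,0.0015],
    [0,0,0.003],
    [0,0,0.003],
  ],
  turn=[0,0,0],
)

```text
time_s: 11.05
ee_pos: [538.0, -79.9, 87.3]
ee_rot: [-180.0, 0.0, 78.2]
force: [-0.3, -0.1, 0.3]
gripper_width: 0.3
gripper_force: 0.0
```

Emit:
step_arm(
  linear=[
    [0,0,0.0015],
    [0,0,0.003],
    [0,0,0.003],
  ],
  turn=[0,0,0],
)

```text
time_s: 11.42
ee_pos: [538.0, -79.9, 86.4]
ee_rot: [-180.0, 0.0, 78.2]
force: [0.3, -0.1, -0.2]
gripper_width: 0.4
gripper_force: 0.0
```

Run:
```python
from h import *
f=grab('wrist','w4');s=env.state();print(np.round(s['effort'],2),np.round(s['ee_pos'],2),s['force'])
g=load('w1')
a=cv2.resize(f['color'][60:360,200:580],(760,600));a=np.clip(a*1.5,0,255).astype(np.uint8)
cv2.imwrite('pics/c4.png',a)
```

```text
[ 0.000e+00 -4.047e+01 -1.957e+01  6.000e-02  3.000e-02 -0.000e+00] [538.05 -79.86  86.42] [ 0.12924922 -0.151075   -0.72690813]
```

View pics/c4.png

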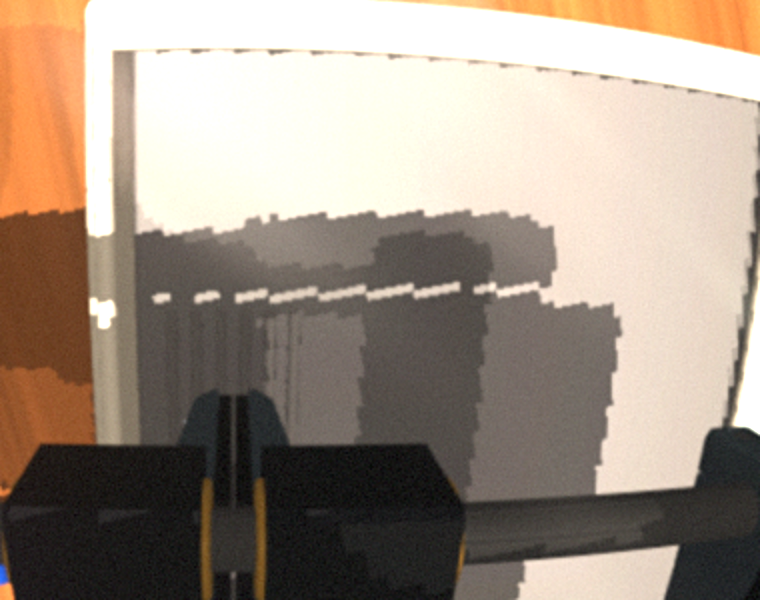

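The tip edge is at (233,395) in the crop, about row 257 of the full frame. That fits closed fingertips sitting roughly 8 mm behind the TCP, so contact should come at TCP z of about 84.

Emit:
step_arm(
  linear=[
    [0,0,0.0015],
    [0,0,0.003],
    [0,0,0.003],
  ],
  turn=[0,0,0],
)

```text
time_s: 11.85
ee_pos: [538.0, -79.8, 85.5]
ee_rot: [-180.0, 0.0, 78.2]
force: [-0.6, -0.1, 0.1]
gripper_width: 0.6
gripper_force: 0.0
```

Emit:
step_arm(
  linear=[
    [0,0,0.0015],
    [0,0,0.003],
    [0,0,0.003],
  ],
  turn=[0,0,0],
)

```text
time_s: 12.22
ee_pos: [538.0, -79.9, 84.6]
ee_rot: [-180.0, 0.0, 78.2]
force: [-0.1, 0.1, -0.1]
gripper_width: 0.6
gripper_force: 0.0
```

Emit:
step_arm(
  linear=[
    [0,0,0.0015],
    [0,0,0.003],
    [0,0,0.003],
  ],
  turn=[0,0,0],
)

```text
time_s: 12.6
ee_pos: [538.0, -79.9, 83.7]
ee_rot: [-180.0, 0.0, 78.2]
force: [0.1, 0.0, 0.8]
gripper_width: 0.6
gripper_force: 0.0
```

Emit:
step_arm(
  linear=[
    [0,0,0.0015],
    [0,0,0.003],
    [0,0,0.003],
  ],
  turn=[0,0,0],
)

```text
time_s: 12.98
ee_pos: [538.0, -79.9, 82.8]
ee_rot: [-180.0, 0.0, 78.2]
force: [-0.1, 0.1, -0.1]
gripper_width: 0.4
gripper_force: 0.0
```

Run:
```python
from h import *
from scipy.optimize import least_squares
# features tracked w1 -> w4 by LK
f1,f4=load('w1'),load('w4')
g1,g4=[cv2.cvtColor(f['color'],cv2.COLOR_BGR2GRAY) for f in(f1,f4)]
m=np.zeros_like(g1);m[0:230,200:639]=255
p=cv2.goodFeaturesToTrack(g1,80,0.02,8,mask=m)
q,st,e=cv2.calcOpticalFlowPyrLK(g1,g4,p,None,winSize=(21,21),maxLevel=4)
b,st2,_=cv2.calcOpticalFlowPyrLK(g4,g1,q,None,winSize=(21,21),maxLevel=4)
for a,c,k in zip(p[:,0],q[:,0],np.abs(b-p).max((1,2))):
    if k>.5: continue
    o1,d1=wray(f1,*a,[538.05,-79.86,100.5],78.2);o2,d2=wray(f4,*c,[538.05,-79.86,86.42],78.2)
    t,_,_,_=np.linalg.lstsq(np.c_[d1,-d2],o2-o1,rcond=None);P=o1+t[0]*d1;Q=o2+t[1]*d2
    print(np.round(a),np.round(c),np.round(P),'gap',round(np.linalg.norm(P-Q),1))
```

```text
[251. 204.] [246. 210.] [512. -33.  96.] gap 0.1
[249. 174.] [244. 177.] [511. -19.  77.] gap 0.3
[569. 112.] [584. 112.] [701. -13.  97.] gap 0.1
[258. 176.] [253. 178.] [519. -20.  90.] gap 0.5
[433. 200.] [441. 205.] [609. -52.  87.] gap 0.0
[308. 201.] [307. 206.] [541. -38.  92.] gap 0.0
[254. 216.] [249. 222.] [511. -40.  90.] gap 0.2
[261.  89.] [257.  85.] [531.  23.  97.] gap 0.1
[361. 165.] [365. 167.] [571. -24.  99.] gap 0.1
[271.  89.] [267.  85.] [536.  21. 102.] gap 0.0
[402. 202.] [408. 207.] [591. -49.  90.] gap 0.0
[299. 204.] [298. 209.] [536. -40.  88.] gap 0.0
[280. 204.] [277. 209.] [526. -38.  87.] gap 0.0
[282. 172.] [279. 175.] [532. -20.  98.] gap 0.1
[377. 198.] [381. 203.] [577. -44.  93.] gap 0.2
[384. 165.] [390. 167.] [583. -27.  99.] gap 0.1
[259. 205.] [254. 211.] [518. -34. 101.] gap 0.2
[319. 204.] [319. 210.] [547. -41.  94.] gap 0.2
[331. 199.] [332. 204.] [553. -38. 101.] gap 0.2
[333.  89.] [334.  85.] [565.  15. 103.] gap 0.0
[406. 165.] [413. 168.] [597. -30.  88.] gap 0.0
[297.  89.] [296.  85.] [548.  18. 102.] gap 0.1
[317.  89.] [318.  85.
[... 1678 characters left out ...]
  97.] gap 0.1
[232. 163.] [227. 165.] [492. -12.  30.] gap 0.0
[305.  88.] [304.  84.] [552.  17. 108.] gap 0.2
[407.  92.] [414.  89.] [605.   8.  87.] gap 0.2
[592.  93.] [602.  91.] [803.  -2.  10.] gap 1.2
[342.  89.] [343.  85.] [570.  15.  92.] gap 0.3
[457.  96.] [468.  94.] [626.   2. 104.] gap 0.0
[474.  98.] [485.  96.] [643.   0.  87.] gap 0.2
[425.  93.] [434.  90.] [608.   5. 107.] gap 0.0
[519. 104.] [532. 103.] [668.  -6.  92.] gap 0.1
[205. 166.] [200. 168.] [456. -10. -21.] gap 0.0
[578.  90.] [587.  88.] [785.   1.  10.] gap 1.3
[565. 127.] [580. 128.] [696. -22.  97.] gap 0.1
[450. 201.] [460. 206.] [615. -52.  97.] gap 0.2
[369. 165.] [373. 168.] [577. -27.  84.] gap 0.1
```

Two-view depth puts the lip at 98 and the cover at about 91, so the model holds. The closed tips must sit further back than specified. Continuing to creep.

Emit:
step_arm(
  linear=[
    [0,0,0.0015],
    [0,0,0.003],
    [0,0,0.003],
  ],
  turn=[0,0,0],
)

```text
time_s: 13.35
ee_pos: [538.0, -79.9, 81.9]
ee_rot: [-180.0, 0.0, 78.2]
force: [0.3, 0.7, 0.3]
gripper_width: 0.5
gripper_force: 0.0
```

Emit:
step_arm(
  linear=[
    [0,0,0.0015],
    [0,0,0.003],
    [0,0,0.003],
  ],
  turn=[0,0,0],
)

```text
time_s: 13.72
ee_pos: [538.0, -79.8, 81.0]
ee_rot: [-180.0, 0.0, 78.2]
force: [-0.3, -0.6, 0.9]
gripper_width: 0.3
gripper_force: 0.0
```

Run:
```python
from h import *
grab('wrist','w5')
for n in('w1','w2','w4','w5'):
    c=load(n)['color'].astype(int).sum(2)
    print(n,[c[240:285:3,u].tolist() for u in(305,312,321,330)])
```

```text
w1 [[150, 163, 152, 164, 158, 119, 83, 92, 91, 88, 84, 88, 97, 102, 86], [147, 138, 142, 151, 158, 146, 50, 66, 36, 44, 49, 40, 53, 40, 34], [153, 148, 148, 146, 138, 149, 62, 37, 34, 25, 24, 50, 24, 28, 28], [190, 193, 203, 201, 183, 178, 92, 83, 92, 99, 81, 96, 91, 83, 85]]
w2 [[158, 163, 163, 146, 161, 111, 89, 83, 96, 96, 87, 84, 86, 91, 95], [143, 142, 145, 149, 146, 146, 45, 42, 33, 38, 47, 46, 37, 38, 45], [147, 153, 144, 149, 142, 144, 54, 36, 40, 37, 26, 40, 60, 18, 37], [183, 197, 187, 189, 199, 175, 80, 84, 82, 84, 80, 83, 80, 93, 92]]
w4 [[161, 169, 161, 160, 167, 103, 83, 87, 83, 75, 84, 83, 85, 88, 103], [146, 140, 141, 153, 138, 136, 51, 33, 52, 27, 47, 45, 58, 43, 49], [137, 139, 154, 141, 141, 143, 64, 43, 33, 28, 39, 49, 41, 35, 24], [157, 147, 163, 140, 159, 142, 88, 83, 73, 88, 89, 87, 91, 87, 88]]
w5 [[153, 174, 161, 153, 156, 120, 88, 93, 79, 73, 73, 85, 87, 78, 96], [141, 141, 144, 147, 141, 129, 56, 37, 27, 41, 45, 38, 41, 51, 44], [157, 148, 139, 158, 148, 155, 87, 43, 28, 43, 40, 52, 45, 49, 38], [153, 149, 150, 160, 159, 145, 84, 95, 82, 86, 76, 84, 86, 93, 80]]
```

Emit:
step_arm(
  linear=[
    [0,0,0.0015],
    [0,0,0.003],
    [0,0,0.003],
  ],
  turn=[0,0,0],
)

```text
time_s: 14.15
ee_pos: [538.1, -79.9, 80.7]
ee_rot: [180.0, 0.0, 78.2]
force: [-1.1, 0.5, 4.7]
gripper_width: 0.5
gripper_force: 2.7
```

Emit:
step_arm(
  linear=[
    [0,0,0.001],
    [0,0,0.002],
    [0,0,0.002],
  ],
  turn=[0,0,0],
)

```text
time_s: 14.52
ee_pos: [538.1, -79.9, 80.7]
ee_rot: [180.0, 0.0, 78.2]
force: [-2.4, 0.6, 9.1]
gripper_width: 0.3
gripper_force: 4.4
```

Emit:
step_arm(
  linear=[
    [0,0,0.002],
    [0,0,0.004],
    [0,0,0.004],
  ],
  turn=[0,0,0],
)

```text
time_s: 14.9
ee_pos: [539.1, -80.1, 80.6]
ee_rot: [179.8, 0.0, 78.2]
force: [-2.9, 0.1, 15.0]
gripper_width: 0.2
gripper_force: 7.0
```

Emit:
step_arm(
  linear=[
    [0,0.01,0.002],
    [0,0.03,0.002],
    [0,0.055,0.002],
    [0,0.08,0.002],
    [0,0.1,0.002],
  ],
  turn=[0,0,0,0,0],
)

```text
time_s: 15.52
ee_pos: [568.9, -86.4, 80.6]
ee_rot: [179.8, 0.0, 78.2]
force: [-3.8, 0.5, 15.9]
gripper_width: 0.8
gripper_force: 8.0
```

Emit:
step_arm(
  linear=[
    [0,0.03,0],
    [0,0.06,0],
    [0,0.09,0],
    [0,0.12,0],
    [0,0.15,0],
  ],
  turn=[0,0,0,0,0],
)

```text
time_s: 16.15
ee_pos: [612.6, -95.8, 80.6]
ee_rot: [179.8, 0.0, 78.2]
force: [-3.5, -0.2, 14.6]
gripper_width: 0.9
gripper_force: 7.4
```

Emit:
step_arm(
  linear=[
    [0,0.03,0],
    [0,0.06,0],
    [0,0.09,0],
    [0,0.12,0],
    [0,0.15,0],
    [0,0.165,0],
    [0,0.165,0],
  ],
  turn=[0,0,0,0,0,0,0],
)

```text
time_s: 17.02
ee_pos: [657.2, -105.3, 80.6]
ee_rot: [-179.7, 0.1, 78.2]
force: [-10.3, 0.6, 18.6]
gripper_width: 0.3
gripper_force: 9.3
```

Emit:
step_arm(
  linear=[
    [0,0,-0.1],
    [0,0,-0.3],
    [0,0,-0.5],
    [0,0,-0.5],
    [0,0,-0.5],
  ],
  turn=[0,0,0,0,0],
)

```text
time_s: 17.65
ee_pos: [659.5, -105.3, 226.9]
ee_rot: [-179.9, 0.0, 78.2]
force: [-0.8, 0.1, 0.3]
gripper_width: 0.3
gripper_force: 0.0
```

Run:
```python
from h import *
f=load('top0');s=env.state();print(np.round(s['ee_pos'],1))
print('cap',px2w(f,106,227,185),'right edge',px2w(f,147,232,50))
print('small',px2w(f,186,187,25),px2w(f,200,227,5))
cp=np.array([*s['ee_pos'][:2],s['ee_pos'][2],78.2])
mid=[560,130,240,120];a=plan(cp,mid);print(a)
print(plan(after(cp,*a),[463,321,240,157]))
f=grab('top','t1');c=f['color']
a=cv2.resize(c[85:255,305:445],None,fx=3,fy=3,interpolation=cv2.INTER_CUBIC)
b=cv2.resize(c[170:310,95:215],None,fx=3,fy=3,interpolation=cv2.INTER_CUBIC)
o=np.zeros((510,790,3),np.uint8);o[:510,:420]=a;o[:420,425:785]=b;cv2.imwrite('pics/c5.png',o)
```

```text
[ 659.5 -105.3  226.9]
cap [525.4085641  466.59910217 185.        ] right edge [524.68428601 422.4182348   50.        ]
small [633.02021077 337.4011236   25.        ] [538.70734275 308.43243606   5.        ]
([0.6998, -0.485, -0.0435], np.float64(-0.1161))
([0.7131, 0.0383, -0.0], np.float64(-0.1028))
```

View pics/c5.png

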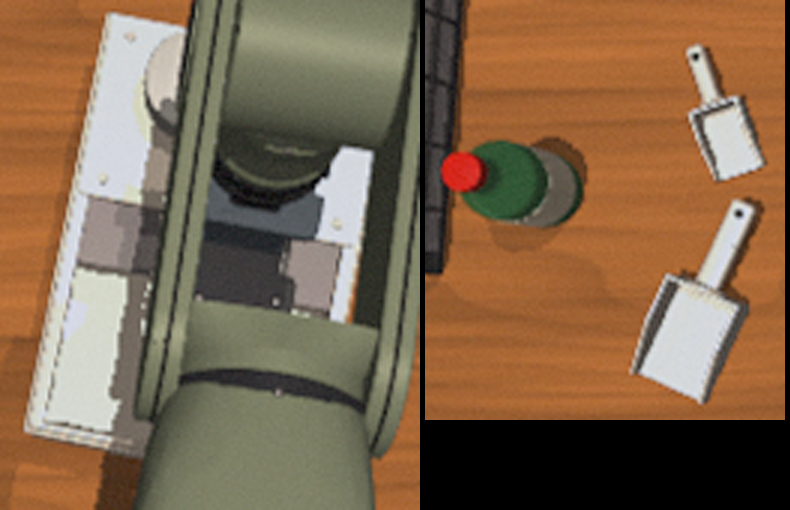

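The cover is now fully open, with about 50 mm showing ahead of the deck. The scoops and bottle are where they were (large scoop handle end at (742,208) in the crop). Moving over to the scoop.

Emit:
step_arm(
  linear=[
    [0.6998,-0.485,-0.0435],
    [0.6998,-0.485,-0.0435],
    [0.6998,-0.485,-0.0435],
    [0.6998,-0.485,-0.0435],
    [0.6998,-0.485,-0.0435],
    [0.6998,-0.485,-0.0435],
    [0.6998,-0.485,-0.0435],
  ],
  turn=[-0.1161,-0.1161,-0.1161,-0.1161,-0.1161,-0.1161,-0.1161],
  fingers=0.12,
)

```text
time_s: 18.58
ee_pos: [560.8, 128.6, 239.8]
ee_rot: [-179.9, 0.0, 119.9]
force: [0.2, -0.3, 0.3]
gripper_width: 40.0
gripper_force: 0.0
```

Emit:
step_arm(
  linear=[
    [0.7131,0.0383,0],
    [0.7131,0.0383,0],
    [0.7131,0.0383,0],
    [0.7131,0.0383,0],
    [0.7131,0.0383,0],
    [0.7131,0.0383,0],
    [0.7131,0.0383,0],
  ],
  turn=[-0.1028,-0.1028,-0.1028,-0.1028,-0.1028,-0.1028,-0.1028],
)

```text
time_s: 19.45
ee_pos: [464.4, 319.5, 240.6]
ee_rot: [-180.0, 0.0, 156.8]
force: [0.0, 0.3, 0.1]
gripper_width: 40.1
gripper_force: 0.0
```

Run:
```python
from h import *
s=env.state();print(np.round(s['ee_pos'],1),np.round(s['ee_rot'],1),s['gripper_width'])
f=grab('wrist','w6');c=f['color'].copy()
pos=s['ee_pos'];yaw=s['ee_rot'][2]
u=np.array([np.cos(np.radians(157)),np.sin(np.radians(157))]);g=np.array([463,321]);n=np.array([-u[1],u[0]])
for a,z in((-53,42),(22,42),(107,0),(0,36)):
    q=wpx(f,[*(g+a*u),z],pos,yaw);print(a,np.round(q));cv2.circle(c,tuple(np.int32(np.round(q))),4,(0,0,255),1)
cv2.imwrite('pics/c6.png',c)
```

```text
[464.4 319.5 240.6] [-180.     0.   156.8] 40.12504359552497
-53 [316. 253.]
22 [316. 184.]
107 [316. 105.]
0 [316. 204.]
```

View pics/c6.png

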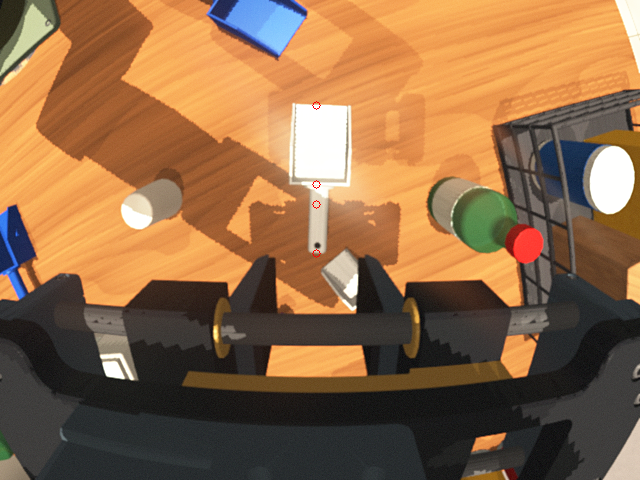

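The view shows the scoop aligned under the tool: handle end at (318,248), mouth middle at (321,105), about 2.5 px right of my predicted points. The tip row is the same as when closed, so the tips really are 11 mm behind the reported TCP at any opening, and I'll use that offset.

Emit:
step_arm(
  linear=[
    [0,0.008,0.2],
    [0,0.008,0.4],
    [0,0.008,0.58],
    [0,0.008,0.66],
    [0,0.008,0.7],
    [0,0.008,0.7],
  ],
  turn=[0.003,0.003,0.003,0.003,0.003,0.003],
)

```text
time_s: 20.25
ee_pos: [464.8, 322.8, 30.7]
ee_rot: [-180.0, -0.0, 155.9]
force: [0.2, 0.8, 1.4]
gripper_width: 40.5
gripper_force: 0.0
```

Emit:
step_arm(
  linear=[
    [0,0,0.02],
    [0,0,0.04],
    [0,0,0.06],
    [0,0,0.07],
    [0,0,0.07],
  ],
  turn=[0,0,0,0,0],
)

```text
time_s: 20.88
ee_pos: [464.2, 323.1, 9.5]
ee_rot: [-180.0, -0.0, 155.9]
force: [-1.1, 0.0, -0.1]
gripper_width: 40.4
gripper_force: 0.0
```

No contact with the table at TCP z 9.5, as expected. Closing the fingers.

Emit:
step_arm(
  linear=[
    [0,0,0],
    [0,0,0],
    [0,0,0],
    [0,0,0],
    [0,0,0],
  ],
  turn=[0,0,0,0,0],
  fingers=1,
  force=30,
)

```text
time_s: 21.5
ee_pos: [464.5, 323.2, 9.9]
ee_rot: [180.0, 0.0, 155.9]
force: [-0.2, 0.5, 2.2]
gripper_width: 19.8
gripper_force: 30.0
```

Emit:
step_arm(
  linear=[
    [0,0,-0.05],
    [0,0,-0.2],
    [0,0,-0.4],
    [0,0,-0.57],
    [0,0,-0.57],
  ],
  turn=[0,0,0,0,0],
)

```text
time_s: 22.12
ee_pos: [466.7, 324.8, 186.3]
ee_rot: [179.5, 0.3, 155.9]
force: [-0.6, 0.1, -0.8]
gripper_width: 19.7
gripper_force: 30.0
```

```bash
sed -i 's/660.4,-105.4/662,-104/' h.py
python3 - <<'E'
from h import *
s=env.state();print(np.round(s['ee_pos'],1),np.round(s['force'],1),s['gripper_width'])
c=np.array([464.4,323.1,9.5+171,155.9])
a=plan(c,[530,100,180.5,117]);print(a);c=after(c,*a);t=b2w(-92,-27);print(t,plan(c,[*t,180.5,78.2]))
E
```

```text
[466.7 324.8 186.3] [-0.6  0.1 -0.8] 19.745155987453064
([-0.5033, -0.5896, -0.0], np.float64(0.1081))
[ 566.42280683 -111.61578273] ([-0.6836, -0.2119, -0.0], np.float64(0.1077))
```

Emit:
step_arm(
  linear=[
    [-0.07,-0.08,0],
    [-0.18,-0.21,0],
    [-0.3,-0.35,0],
    [-0.41,-0.48,0],
    [-0.5033,-0.5896,0],
    [-0.5033,-0.5896,0],
  ],
  turn=[0.015,0.04,0.065,0.09,0.1081,0.1081],
)

```text
time_s: 22.88
ee_pos: [529.7, 97.5, 179.6]
ee_rot: [-179.8, -0.0, 116.8]
force: [-0.5, 0.6, -1.1]
gripper_width: 19.8
gripper_force: 30.0
```

Emit:
step_arm(
  linear=[
    [-0.12,-0.04,0],
    [-0.27,-0.08,0],
    [-0.42,-0.13,0],
    [-0.55,-0.17,0],
    [-0.64,-0.2,0],
    [-0.6836,-0.2119,0],
    [-0.6836,-0.2119,0],
    [-0.6836,-0.2119,0],
  ],
  turn=[0.02,0.045,0.07,0.09,0.1077,0.1077,0.1077,0.1077],
)

```text
time_s: 23.88
ee_pos: [566.3, -110.1, 180.6]
ee_rot: [-180.0, -0.0, 78.4]
force: [0.5, 1.0, -1.7]
gripper_width: 19.8
gripper_force: 30.0
```

Run:
```python
from h import *
s=env.state();print(np.round(s['ee_pos'],1),np.round(s['ee_rot'],1),s['gripper_width'])
f=grab('wrist','w7');c=f['color'].copy();pos=s['ee_pos'];yaw=s['ee_rot'][2]
for x,y,z in((-155,97,98),(-30,97,98),(-30,60,91),(20,97,98),(-160,108,98),(-123,80,98),(-61,80,98)):
    q=wpx(f,[*b2w(x,y),z],pos,yaw);cv2.circle(c,tuple(np.int32(np.round(q))),4,(0,0,255),1)
cv2.imwrite('pics/c7.png',cv2.resize(c[:360],(800,450)))
```

```text
[ 566.3 -110.1  180.6] [-180.    -0.    78.4] 19.84191309402096
```

View pics/c7.png

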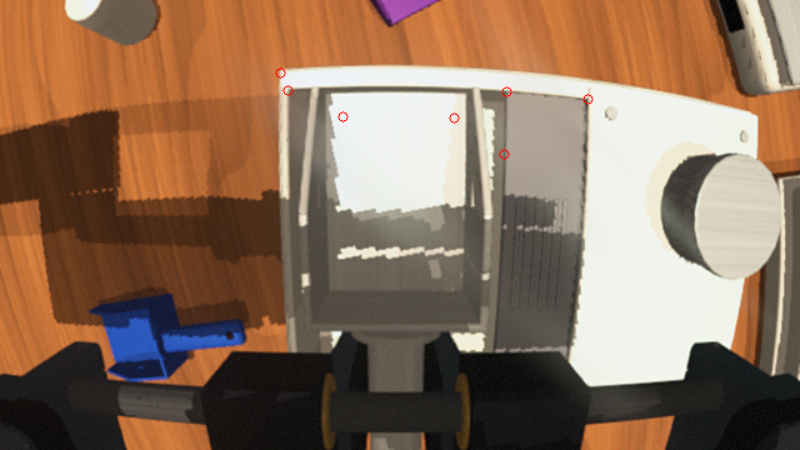

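This is my tenth and last picture. The cover's front edge is at (503,150), exactly the fully open line, and the scoop is centred in the gap (rim 312 to 487, gap 290 to 505). Lowering it now.

Emit:
step_arm(
  linear=[
    [0,0,0.08],
    [0,0,0.18],
    [0,0,0.28],
    [0,0,0.36],
    [0,0,0.42],
    [0,0,0.45],
    [0,0,0.45],
  ],
  turn=[0,0,0,0,0,0,0],
)

```text
time_s: 24.8
ee_pos: [566.4, -110.9, 45.6]
ee_rot: [-180.0, -0.0, 78.3]
force: [0.1, 0.3, -0.8]
gripper_width: 20.1
gripper_force: 30.0
```

Emit:
step_arm(
  linear=[
    [0,0,0.02],
    [0,0,0.04],
    [0,0,0.06],
    [0,0,0.07],
    [0,0,0.07],
  ],
  turn=[0,0,0,0,0],
)

```text
time_s: 25.42
ee_pos: [566.4, -111.5, 24.5]
ee_rot: [-180.0, 0.0, 78.2]
force: [1.0, 0.0, -2.8]
gripper_width: 19.9
gripper_force: 30.0
```

Emit:
step_arm(
  linear=[
    [0,0,0.006],
    [0,0,0.012],
    [0,0,0.016],
    [0,0,0.016],
  ],
  turn=[0,0,0,0],
)

```text
time_s: 25.92
ee_pos: [566.5, -111.5, 19.9]
ee_rot: [-180.0, 0.0, 78.2]
force: [-0.7, 0.3, -1.4]
gripper_width: 19.7
gripper_force: 30.0
```

Emit:
step_arm(
  linear=[
    [0,0,0.003],
    [0,0,0.005],
    [0,0,0.005],
  ],
  turn=[0,0,0],
)

```text
time_s: 26.3
ee_pos: [566.6, -111.6, 18.9]
ee_rot: [180.0, 0.0, 78.2]
force: [-0.3, -0.3, 2.9]
gripper_width: 19.5
gripper_force: 30.0
```

Scoop has touched the floor. Releasing it with a small opening, then lifting.

Emit:
step_arm(
  linear=[
    [0,0,0],
    [0,0,0],
    [0,0,0],
    [0,0,0],
    [0,0,-0.04],
    [0,0,-0.1],
    [0,0,-0.25],
    [0,0,-0.45],
    [0,0,-0.6],
    [0,0,-0.6],
  ],
  turn=[0,0,0,0,0,0,0,0,0,0],
  fingers=0.12,
)

```text
time_s: 27.55
ee_pos: [569.0, -112.0, 203.9]
ee_rot: [179.4, 0.0, 78.2]
force: [-0.4, 0.5, -1.4]
gripper_width: 40.5
gripper_force: 0.0
```

Run:
```python
from h import *
s=env.state();print(np.round(s['ee_pos'],1),np.round(s['force'],1),s['gripper_width'])
c=np.array([*b2w(-92,-27),198.5,78.2]);t=b2w(-6,0);print(t,plan(c,[*t,198.5,78.2]))
# check scoop: where in wrist view is bright rim/handle vs predicted
f=grab('wrist','w8');pos=s['ee_pos']
for n,x,y,z in(('handle end',-92,-80,51),('neck',-92,-5,51),('mouthL',-123,80,11),('mouthR',-61,80,11)): print(n,np.round(wpx(f,[*b2w(x,y),z],pos,78.2)))
g=f['color'].astype(int).sum(2)
for v in (210,230,250): print(v,g[v,270:370:4].tolist())
print('col317',g[60:290:6,317].tolist())
```

```text
[ 569.  -112.   203.9] [-0.4  0.5 -1.4] 40.49426578209558
[ 656.12679567 -102.77302369] ([0.09, 0.2867, 0.0], np.float64(-0.0))
handle end [314. 270.]
neck [314. 193.]
mouthL [283. 104.]
mouthR [346. 103.]
210 [469, 474, 476, 469, 462, 458, 373, 333, 248, 296, 290, 287, 300, 306, 469, 464, 462, 474, 457, 461, 462, 442, 353, 344, 345]
230 [459, 463, 473, 466, 468, 469, 425, 343, 283, 404, 411, 424, 424, 375, 462, 470, 458, 461, 469, 469, 467, 469, 328, 331, 347]
250 [459, 459, 467, 464, 462, 467, 469, 346, 282, 392, 410, 408, 424, 367, 467, 470, 457, 462, 458, 461, 471, 438, 330, 321, 316]
col317 [718, 728, 522, 288, 482, 730, 731, 688, 733, 731, 729, 722, 709, 712, 707, 402, 405, 395, 656, 356, 356, 308, 329, 295, 299, 289, 431, 439, 434, 423, 425, 427, 420, 434, 438, 635, 306, 264, 267]
```

The scoop's handle is at the predicted pixels (centre u of 314), so it lies in place. Next I'll close the cover.

Emit:
step_arm(
  linear=[
    [0.05,0.15,0],
    [0.09,0.2867,0],
    [0.09,0.2867,0],
    [0.09,0.2867,0.15],
    [0.09,0.2867,0.29],
    [0.09,0.2867,0.36],
    [0.09,0.2867,0.38],
    [0.09,0.2867,0.38],
  ],
  turn=[0,0,0,0,0,0,0,0],
  fingers=1,
  force=20,
)

```text
time_s: 28.6
ee_pos: [655.7, -102.7, 84.5]
ee_rot: [-180.0, 0.0, 78.2]
force: [1.0, -0.2, 0.9]
gripper_width: 0.4
gripper_force: 0.0
```

Emit:
step_arm(
  linear=[
    [0,0,0.003],
    [0,0,0.006],
    [0,0,0.009],
    [0,0,0.011],
    [0,0,0.011],
  ],
  turn=[0,0,0,0,0],
)

```text
time_s: 29.22
ee_pos: [656.2, -102.6, 81.2]
ee_rot: [-180.0, 0.0, 78.2]
force: [0.6, -0.1, -0.4]
gripper_width: 0.3
gripper_force: 0.0
```

Emit:
step_arm(
  linear=[
    [0,0,0.003],
    [0,0,0.006],
    [0,0,0.009],
    [0,0,0.009],
  ],
  turn=[0,0,0,0],
)

```text
time_s: 29.72
ee_pos: [656.3, -102.6, 80.7]
ee_rot: [179.9, 0.0, 78.2]
force: [-4.6, 1.5, 9.4]
gripper_width: 0.6
gripper_force: 5.1
```

Emit:
step_arm(
  linear=[
    [0,-0.005,0.003],
    [0,-0.02,0.005],
    [0,-0.045,0.005],
    [0,-0.07,0.005],
    [0,-0.1,0.005],
  ],
  turn=[0,0,0,0,0],
)

```text
time_s: 30.35
ee_pos: [631.3, -97.3, 80.7]
ee_rot: [179.3, -0.0, 78.2]
force: [3.6, -0.7, 10.7]
gripper_width: 0.3
gripper_force: 5.4
```

Emit:
step_arm(
  linear=[
    [0,-0.03,0.003],
    [0,-0.06,0.003],
    [0,-0.09,0.003],
    [0,-0.12,0.003],
    [0,-0.15,0.003],
  ],
  turn=[0,0,0,0,0],
)

```text
time_s: 30.98
ee_pos: [588.1, -88.1, 80.6]
ee_rot: [179.2, -0.0, 78.2]
force: [4.3, -0.2, 15.2]
gripper_width: 0.5
gripper_force: 7.5
```

Emit:
step_arm(
  linear=[
    [0,-0.03,0],
    [0,-0.06,0],
    [0,-0.09,0],
    [0,-0.12,0],
    [0,-0.15,0],
    [0,-0.15,0],
  ],
  turn=[0,0,0,0,0,0],
)

```text
time_s: 31.72
ee_pos: [543.0, -78.4, 80.5]
ee_rot: [179.3, -0.1, 78.2]
force: [-0.7, 1.8, 18.1]
gripper_width: 0.7
gripper_force: 9.5
```

Emit:
step_arm(
  linear=[
    [0,-0.01,0],
    [0,-0.02,0],
    [0,-0.03,0],
    [0,-0.037,0],
    [0,-0.037,0],
  ],
  turn=[0,0,0,0,0],
)

```text
time_s: 32.35
ee_pos: [534.2, -76.5, 80.6]
ee_rot: [179.1, -0.1, 78.2]
force: [3.9, 0.3, 17.2]
gripper_width: 0.3
gripper_force: 8.1
```

Emit:
step_arm(
  linear=[
    [0,-0.007,0.001],
    [0,-0.014,0.001],
    [0,-0.014,0.001],
  ],
  turn=[0,0,0],
)

```text
time_s: 32.72
ee_pos: [532.9, -76.4, 80.6]
ee_rot: [178.8, -0.1, 78.2]
force: [9.7, -2.4, 12.7]
gripper_width: 0.2
gripper_force: 6.4
```

The horizontal force jumped to 10 N, so the cover is at its stop. Lifting off and checking.

Emit:
step_arm(
  linear=[
    [0,-0.014,-0.03],
    [0,-0.014,-0.15],
    [0,-0.014,-0.35],
    [0,-0.014,-0.5],
    [0,-0.014,-0.5],
    [0,-0.014,-0.5],
  ],
  turn=[0,0,0,0,0,0],
)

```text
time_s: 33.48
ee_pos: [518.5, -74.0, 224.8]
ee_rot: [-179.9, 0.0, 78.2]
force: [0.3, 0.3, -0.7]
gripper_width: 0.7
gripper_force: 0.0
```

Run:
```python
from h import *
s=env.state();print(np.round(s['ee_pos'],1),np.round(s['force'],1))
f=grab('wrist','w9');pos=s['ee_pos'];g=f['color'].astype(int).sum(2)
for y in(85,70):
    for x,z in((-160,98),(-155,98),(-155,91),(-150,91)): print(y,x,z,np.round(wpx(f,[*b2w(x,y),z],pos,78.2),1))
    v=int(wpx(f,[*b2w(-155,y),91],pos,78.2)[1]);u=int(wpx(f,[*b2w(-155,y),91],pos,78.2)[0]);print(u-20,g[v,u-20:u+30:1].tolist())
```

```text
[518.5 -74.  224.8] [ 0.3  0.3 -0.7]
85 -160 98 [301.  123.2]
85 -155 98 [307.1 123.1]
85 -155 91 [307.3 123.3]
85 -150 91 [313.3 123.3]
287 [359, 355, 361, 359, 358, 349, 345, 346, 357, 359, 353, 473, 634, 660, 647, 620, 652, 700, 717, 713, 636, 391, 412, 532, 563, 565, 558, 558, 558, 556, 556, 553, 566, 566, 558, 565, 561, 559, 551, 565, 562, 566, 561, 556, 561, 557, 558, 562, 569, 563]
70 -160 98 [301.1 141.2]
70 -155 98 [307.1 141.1]
70 -155 91 [307.3 141. ]
70 -150 91 [313.3 140.9]
287 [356, 360, 356, 359, 355, 353, 361, 363, 366, 348, 366, 465, 617, 668, 664, 608, 625, 679, 698, 695, 596, 376, 385, 533, 546, 548, 543, 546, 545, 539, 551, 548, 544, 551, 540, 552, 544, 510, 482, 475, 467, 479, 480, 472, 482, 483, 477, 480, 475, 480]
```

```bash
python3 -c "
from workcell import env
print(env.job_done())"
```

```text
the job is handed in; nothing more can be done
None
```

I've handed the job in: the large scoop is flat in the bin, open side up, and the cover is slid shut to its stop; no verdict came back. A last wrist image shows about a 2 mm seam at the front edge, within the 4 mm allowed, and pressing stayed under 20 N in every reading.

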